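Hold the angle gauge at 15 degrees on two uneven posts

TASK

The two ball-topped posts on the plywood board are to carry a plate that slopes down at 15 degrees from the tall post to the short one, which has still to be screwed up to height. Pick up the angle gauge, turn it so that its base bar runs lengthwise over both posts, set the bar down on the tall post and, keeping the gauge upright, rock it until its swinging pointer settles on the 15 degree mark with the bar sloping down towards the short post. Finish holding it just so, bar resting on the tall post and clear of the short one, so that the short post can be run up to meet it; leave the camera, the lens, the tube and the plywood offcut where they are.

Things in the scene. Friction and masses are not known exactly. Their poses are not given: they have to be found in the camera images.
- gauge: Pendulum angle gauge, about 0.4 kg, standing on the table: dark steel base bar 170 mm long (y), 30 wide (x), 14 high, with a black square case centred on it, 100 wide (y), 30 thick (x), top 122 mm above the underside. Dial recessed in its -x face up to 100 mm high; grip the case across its 30 mm, near the top. Origin: centre of the bar's flat underside; z up through the case.
- pointer (a joint): Angle (rad) of the dark weighted pointer that hangs from a pivot 62 mm above the gauge's underside, swings freely about the gauge's x axis, stays plumb and settles in about 1 s. 0: on the bottom mark; positive: the gauge's +y end is lower and the tip lies nearer that end. +0.262 or -0.262: on a 15 degree mark.
- pointer_tip (a point): Tip of the swinging pointer, 31 mm below its pivot, over the lower half of the white dial (86 mm diameter; thin black marks every 5 degrees, bold long ones every 15 degrees).
- mark_pos (a point): Inner end of the 15 degree mark on the gauge's +y side (the first bold mark beside the bottom one), 31 mm from the pivot.
- mark_neg (a point): Inner end of the 15 degree mark on the gauge's -y side.
- board: Plywood board 220 x 260 mm (x, y), 18 mm thick, fixed to the table, with a toggle clamp with blue handle (about 95 mm high) at each of its two far (+x) corners. Origin: centre of its underside on the table. The two posts stand 60 to 83 mm apart, either one on the left.
- tall_post: Tall steel pedestal post, 90 mm high, 25 mm thick, on a 42 mm foot held down by a fork clamp; fixed on the board. Origin: centre of its foot, on the board's top.
- tall_post_top (a point): Top of the 22 mm steel ball on the tall post, 108 mm above the table.
- short_post: Short steel pedestal post, 55 mm high, with a brass knurled nut below its ball, on a 42 mm foot held down by a fork clamp; fixed on the board. Origin: centre of its foot, on the board's top.
- short_post_top (a point): Top of the 22 mm steel ball on the short post, 73 mm above the table, 35 mm lower than the tall one.
- camera: Bystander: film camera body without lens, black and silver, 138 mm wide (y), 32 mm deep, 92 mm high; origin under its centre.
- lens: Bystander: black camera lens standing on end, 66 mm diameter, 66 mm high; origin under its centre.
- tube: Bystander: dark steel extension tube, a ring 62 mm diameter, 28 mm high; origin under its centre.
- offcut: Bystander: plywood offcut 60 x 100 x 18 mm; origin under its centre.
Not all that is in view belongs to the job. Leave any orange or pink look-alike of the gauge alone.

How it is judged:
By the outcome, as a careful person would: the job done as asked, in the order asked, and still so for the second after the job is handed in, while the arm keeps its last pose, push and grip.
It also fails if it takes over 45 s, if anything falls off the work surface, if the arm or the gripper's body presses on something with over 40 N, if the wrist force passes 120 N, or if a joint passes its speed limit or range.

ROBOT

A 6-joint arm with a two-finger parallel gripper is mounted at the origin on the work surface. World frame = base frame: x ahead of the robot, y to its left, z up, the work surface at z = 0. Lengths are in mm, angles in rad, forces in N, time in s.
With the tool pointing down it reaches from about 350 to 775 mm from the base axis. Payload 7.3 kg.
Tool frame: the origin (TCP) lies at the very end of the fingers, on their centre line; the grasp point (between the pads) lies 19 mm behind it; z points along the fingers, y is the line along which they close (so a half turn about z gives the same grasp; the last joint's range is limited). The gripper opens to 92 mm and grips with 3 to 60 N. Pads are 19 mm wide; open, the fingers measure 130 mm over their backs; the gripper's body (75 mm by 190 mm) begins 47 mm behind the grasp point.
Start: joints at [1.111, 0.342, 1.524, -0, 1.275, -0.146], TCP at [162.041, 499.39, 196.041] pointing down, gripper open.
Joint ranges: [-2.53, 2.53], [-0.77, 2.02], [0.04, 2.7], [-1, 4.14], [0.28, 2.66], [-3.11, 3.11]. Speed limits (rad/s): [2.57, 2.57, 3.14, 3.14, 3.14, 3.14].

INTERFACE

Orientations are given as [roll, pitch, yaw] about the fixed x, y, z axes, in that order (R = Rz(yaw) Ry(pitch) Rx(roll)).
In Python, from plant import get_obs, vision, workorder gives the robot as it stands.
- The arm moves only by the shell command python3 -m pendant 'ROWS' [OPENING]. ROWS is a JSON object of lists of equal length, an entry for each row: "dp": the shift along the tool's x, y, z in m, a list of three; "rotation": the turn, a rotation vector about the tool's x, y, z in rad, a list of three. A call has 1 to 8 rows; each row is the pose to reach, as a shift and turn from the pose commanded when the call began, along the tool's axes at that moment; what a row does not reach only later rows make up. A row lasts 1/8 s, in which the tool goes at most 62.5 mm and 10.7 degrees, less where a joint would pass 70% of its speed; a pose out of reach is approached as far as the arm can. A call with a gripper value outside its range is refused whole. OPENING is the finger opening in m, from 0 to 0.0918, set as the call begins (- or left out, the last holds). The fingers move at their own pace and stop on an object; the grip force is fixed at half the most. Time passes only in rows, so rows that repeat a pose let the fingers close. It gives the time, the measured TCP pose, the force, the opening and the grip force at its end, in the units of the state.
- get_obs(): the state, without advancing time (a new reading comes with each control period).
- vision.capture(name): name is "side" or "top"; returns a dict with "pixels" (480x640x3 uint8, red, green, blue), "vfov" (degrees; the focal length in pixels is half the picture's height over the tangent of half this angle, whatever the lens; pixels are square), "cx", "cy" (the principal point, pixels), "pose" (4x4, takes a point from camera to world coordinates). Camera axes: x right, y up, looking along -z (the intrinsics and any distortion apply to the point x, -y, -z); pixel columns grow to the right and rows downward; lengths in mm; the calibration is good to about 2 mm. A picture is of the moment at which its call begins. There is no depth.
- workorder.close_job(): hands the job in; it is judged then, once.
The state is a dict: "time": time; "joint_positions": joint angles; "dq": joint speeds; "tau": joint torques, N m; "tool_pos": TCP position; "tcp_rot": TCP orientation; "contact_force": force on the tool from outside, world axes, zero at the start; "moment": the same for the moment, N m; "grip_width": finger opening in mm; "finger_force": force on a finger pad.
Only numpy, scipy, OpenCV 4.12 (cv2) and the standard library are available. Lean on these libraries where they do the work, as an engineer would, in place of code of your own. Each camera call takes 0.05 s, during which the arm holds its last target. There are 200 camera calls.

## Working session

There is one attempt and no reset: what is moved stays moved. The work goes in short steps, Python scripts to look and compute and a shell command to move; the robot and the scene stay as the last step left them, time stands still between calls to the robot, and variables do not carry over. Pictures are saved under pics/ and viewed, at most 10 in all, crops included, and the job is handed in when it is done.

```bash
mkdir -p pics; ls
python3 - <<'E'
from plant import get_obs, vision
import cv2,numpy as np
np.set_printoptions(precision=4,suppress=True)
for n in("side","top"):
    c=vision.capture(n); cv2.imwrite(f"pics/{n}0.png",c["pixels"][:,:,::-1])
    print(n,{k:v for k,v in c.items() if k not in("pixels","pose")}); print(np.array(c["pose"]))
print(get_obs())
E
```

```text
pics
side {'vfov': 56.68893257855021, 'cx': 321.3437685664993, 'cy': 243.67713607194122}
[[ -0.9613   0.2051  -0.1837 383.9615]
 [ -0.2752  -0.7398   0.614  696.2218]
 [ -0.0099   0.6408   0.7677 803.8286]
 [  0.       0.       0.       1.    ]]
top {'vfov': 49.50841036763685, 'cx': 321.0635869076087, 'cy': 237.40684943135577}
[[  -0.0183    0.9841   -0.1769  330.1086]
 [  -0.9997   -0.021    -0.0129  143.4796]
 [  -0.0164    0.1766    0.9841 1351.1733]
 [   0.        0.        0.        1.    ]]
{'time': 0.1, 'joint_positions': array([ 1.111 ,  0.3427,  1.5249, -0.    ,  1.2754, -0.146 ]), 'dq': array([ 0.0005, -0.0011, -0.0017, -0.0001, -0.0007,  0.0009]), 'tau': array([  0.0016, -43.2002, -24.4696,   0.0719,   0.0526,  -0.    ]), 'tool_pos': array([161.8765, 499.0109, 195.4313]), 'tcp_rot': array([-3.1403, -0.0002,  2.8277]), 'contact_force': array([-0.3978,  0.0076, -0.66  ]), 'moment': array([ 0.002 , -0.0319,  0.0468]), 'finger_force': 0.0, 'grip_width': 92.00011523459222}
```

View pics/side0.png

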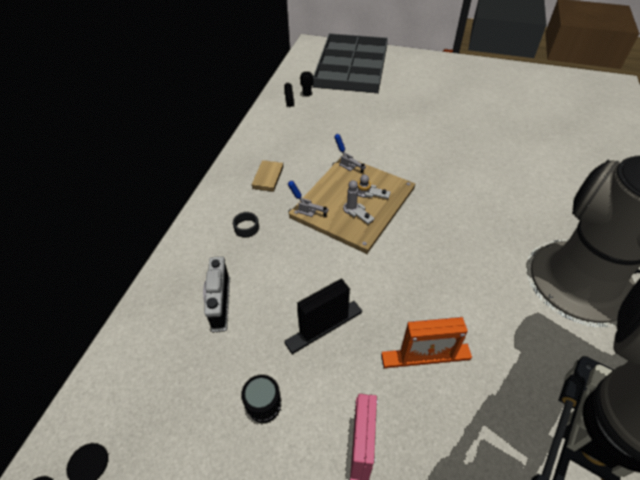

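View pics/top0.png

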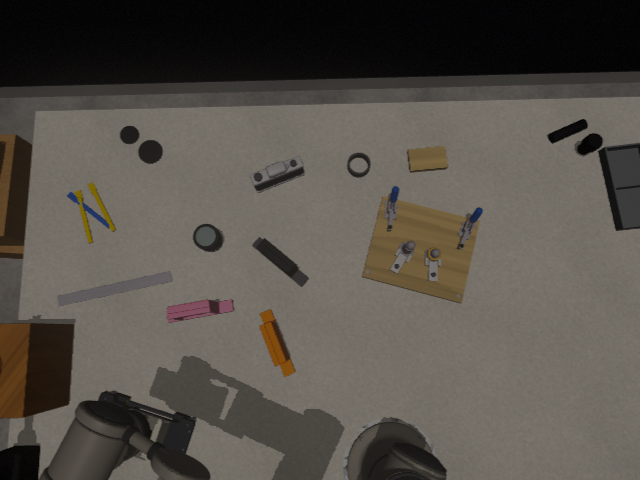

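```bash
cat > h.py <<'E'
import numpy as np,cv2
from plant import get_obs, vision
np.set_printoptions(precision=2,suppress=True)
def cap(n):
    c=vision.capture(n); c["f"]=240/np.tan(np.radians(c["vfov"])/2); c["pose"]=np.array(c["pose"]); return c
def ray(c,u,v):
    d=np.array([(u-c["cx"])/c["f"],-(v-c["cy"])/c["f"],-1]); return c["pose"][:3,3],c["pose"][:3,:3]@d
def onz(c,u,v,z):
    o,d=ray(c,u,v); return o+d*(z-o[2])/d[2]
def proj(c,p):
    q=c["pose"][:3,:3].T@(np.asarray(p,float)-c["pose"][:3,3]); return np.array([c["cx"]-c["f"]*q[0]/q[2],c["cy"]+c["f"]*q[1]/q[2]])
def tri(c1,p1,c2,p2):
    o1,d1=ray(c1,*p1);o2,d2=ray(c2,*p2)
    s=np.linalg.lstsq(np.c_[d1,-d2],o2-o1,rcond=None)[0]
    a=o1+d1*s[0];b=o2+d2*s[1]; return (a+b)/2,np.linalg.norm(a-b)
def tile(c,u,v,w=100,hh=75,k=4,g=1.6):
    im=c["pixels"][v:v+hh,u:u+w,::-1]; im=np.clip(im.astype(float)*g,0,255).astype(np.uint8)
    return cv2.resize(im,None,fx=k,fy=k,interpolation=cv2.INTER_CUBIC)
E
python3 - <<'E'
from h import *
s,t=cap("side"),cap("top")
m=np.vstack([np.hstack([tile(s,275,275),tile(s,325,165)]),np.hstack([tile(t,230,225),tile(t,370,215)])])
cv2.imwrite("pics/m1.png",m)
for n,c,(x0,y0,x1,y1) in(("side",s,(280,275,370,360)),("top",t,(245,230,315,292))):
    g=c["pixels"].max(2)[y0:y1,x0:x1]; k=(g<75).astype(np.uint8)
    nn,l,st,ce=cv2.connectedComponentsWithStats(k); i=1+st[1:,4].argmax()
    ct=max(cv2.findContours((l==i).astype(np.uint8),0,1)[0],key=cv2.contourArea)
    h=cv2.approxPolyDP(cv2.convexHull(ct),1.2,True)[:,0]+[x0,y0]
    print(n,st[i,4],h.tolist(),cv2.minAreaRect(ct))
E
```

```text
side 2666 [[341, 279], [348, 287], [361, 311], [360, 313], [292, 353], [285, 341], [298, 302]] ((36.447715759277344, 40.068023681640625), (41.35771942138672, 82.9066162109375), 59.34933090209961)
top 857 [[259, 237], [264, 238], [296, 264], [307, 277], [306, 281], [301, 286], [252, 245]] ((35.804931640625, 30.44133758544922), (65.03175354003906, 14.05128002166748), 39.93638229370117)
```

View pics/m1.png

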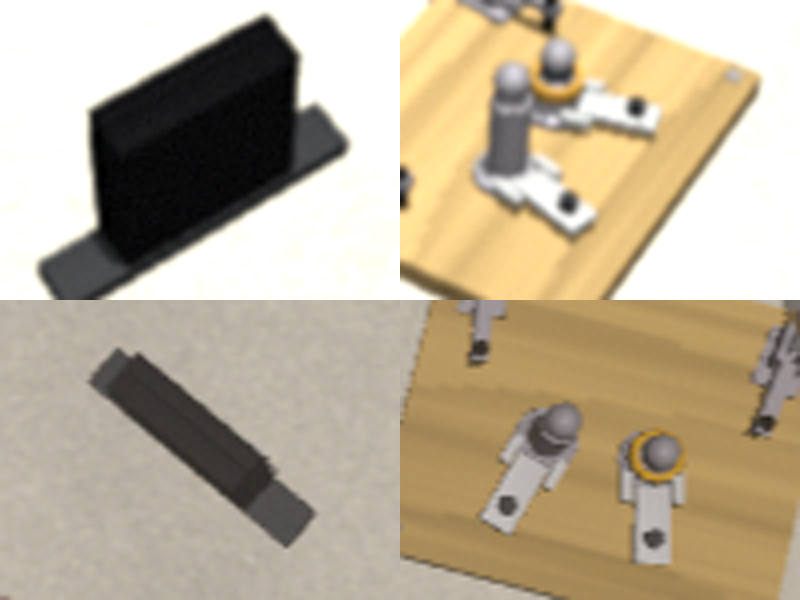

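Run:
```python
from h import *
s,t=cap("side"),cap("top")
def T(c,u0,v0,x,y): return (u0+(x+.5)/4-.5, v0+(y+.5)/4-.5)
bt=[(315,214),(290,248),(92,83),(118,48)]
P=np.array([onz(t,*T(t,230,225,x,y),14) for x,y in bt]); print(P)
print("len",np.linalg.norm(P[0]-P[3]),np.linalg.norm(P[1]-P[2]),"w",np.linalg.norm(P[0]-P[1]),np.linalg.norm(P[2]-P[3]),"c",P.mean(0))
# side: top near corners z=14: right end far(316,104), near(348,140); left end: near? far (40,267)
S={k:onz(s,*T(s,275,275,*k),14) for k in[(316,104),(348,142),(40,266)]}
for k,v in S.items():print(k,v)
C={k:onz(s,*T(s,275,275,*k),122) for k in[(266,14),(299,55),(91,111),(124,154)]}
for k,v in C.items():print("case",k,v)
print("case c",np.mean(list(C.values()),0))
for n,a,b,z in(("tall",(113,80),(164,118),97),("short",(159,55),(262,153),62)):
    pa,pb=T(s,325,165,*a),T(t,370,215,*b)
    print(n,tri(s,pa,t,pb),onz(s,*pa,z),onz(t,*pb,z))
```

```text
[[464.64 195.68  14.  ]
 [443.09 212.05  14.  ]
 [553.15 339.98  14.  ]
 [575.99 323.05  14.  ]]
len 169.18130483052624 168.7590089232292 w 27.059553373620368 28.431931290148622 c [509.22 267.69  14.  ]
(316, 104) [465.39 195.38  14.  ]
(348, 142) [444.28 213.33  14.  ]
(40, 266) [573.84 322.52  14.  ]
case (266, 14) [488.24 221.83 122.  ]
case (299, 55) [467.9  240.12 122.  ]
case (91, 111) [550.81 294.69 122.  ]
case (124, 154) [529.89 311.98 122.  ]
case c [509.21 267.16 122.  ]
tall (array([532.38, -57.38, 100.19]), np.float64(2.726091669806801)) [531.66 -60.65  97.  ] [534.28 -57.86  97.  ]
short (array([ 515.93, -122.34,   66.8 ]), np.float64(0.06854772063503957)) [ 516.82 -127.67   62.  ] [ 516.59 -123.33   62.  ]
```

```bash
cat >> h.py <<'E'
from scipy.spatial.transform import Rotation as Ro
def pose():
    o=get_obs(); return o,np.array(o["tool_pos"]),Ro.from_euler("xyz",o["tcp_rot"])
def go(pos,yang,tilt=0):
    """pos mm; yang deg = world direction of tool y; tilt deg about tool y"""
    o,p,R=pose(); y=np.radians(yang)
    Y=np.array([np.cos(y),np.sin(y),0]);Z=np.array([0,0,-1.]);X=np.cross(Y,Z)
    G=Ro.from_matrix(np.c_[X,Y,Z])*Ro.from_rotvec([0,np.radians(tilt),0])
    np.set_printoptions(precision=4,suppress=True)
    print("dp",R.inv().apply(np.array(pos)-p)/1000,"rot",(R.inv()*G).as_rotvec(),"q",o["joint_positions"],"t",o["time"])
E
python3 -c "
from h import *
go([509.2,267.4,175],138.8)"
```

```text
dp [-0.4018 -0.1133  0.0208] rot [-0.0004 -0.0003 -1.1655] q [ 1.111   0.3423  1.5244  0.      1.2754 -0.146 ] t 0.3
```

```bash
python3 -m pendant '{"dp":[[-0.05,-0.014,0],[-0.1,-0.028,0],[-0.15,-0.042,0],[-0.2,-0.056,0],[-0.25,-0.07,0.005],[-0.3,-0.084,0.01],[-0.35,-0.099,0.015],[-0.402,-0.113,0.021]],"rotation":[[0,0,-0.146],[0,0,-0.292],[0,0,-0.438],[0,0,-0.584],[0,0,-0.73],[0,0,-0.876],[0,0,-1.02],[0,0,-1.165]]}' 0.0918; python3 -m pendant '{"dp":[[0,0,0],[0,0,0]],"rotation":[[0,0,0],[0,0,0]]}'; python3 -c "
from h import *
go([509.2,267.4,92],138.8)
"
```

```text
time: 1.3
tool_pos: [510.8, 266.8, 175.0]
tcp_rot: [3.142, 0.0, -2.286]
contact_force: [1.1, 0.3, 0.7]
grip_width: 92.1
finger_force: 0.0
time: 1.55
tool_pos: [509.0, 267.9, 174.8]
tcp_rot: [3.141, -0.001, -2.292]
contact_force: [-1.1, -0.1, -0.0]
grip_width: 92.0
finger_force: 0.0
dp [ 0.0002 -0.0006  0.0828] rot [ 0.0009 -0.0006 -0.0022] q [ 0.351   0.4512  1.4147  0.0005  1.2766 -2.0695] t 1.55
```

```bash
python3 -m pendant '{"dp":[[0,0,0.02],[0,0,0.045],[0,0,0.07],[0,0,0.083],[0,0,0.083]],"rotation":[[0,0,0],[0,0,0],[0,0,0],[0,0,0],[0,0,0]]}'; python3 -m pendant '{"dp":[[0,0,0],[0,0,0],[0,0,0],[0,0,0],[0,0,0],[0,0,0],[0,0,0],[0,0,0]],"rotation":[[0,0,0],[0,0,0],[0,0,0],[0,0,0],[0,0,0],[0,0,0],[0,0,0],[0,0,0]]}' 0
```

```text
time: 2.17
tool_pos: [508.6, 268.4, 91.7]
tcp_rot: [3.141, -0.001, -2.29]
contact_force: [-0.5, -0.1, 0.6]
grip_width: 91.8
finger_force: 0.0
time: 3.18
tool_pos: [509.5, 267.8, 92.0]
tcp_rot: [3.142, 0.0, -2.29]
contact_force: [0.9, 0.4, -1.0]
grip_width: 16.6
finger_force: 0.0
```

Run:
```python
from h import *
s,t=cap("side"),cap("top")
cv2.imwrite("pics/m2.png",np.hstack([tile(s,245,215,130,150,3),tile(t,210,200,130,150,3)]))
o=get_obs(); print(o["grip_width"],o["finger_force"],o["time"])
```

```text
8.488758023954377 0.0 3.275
```

View pics/m2.png

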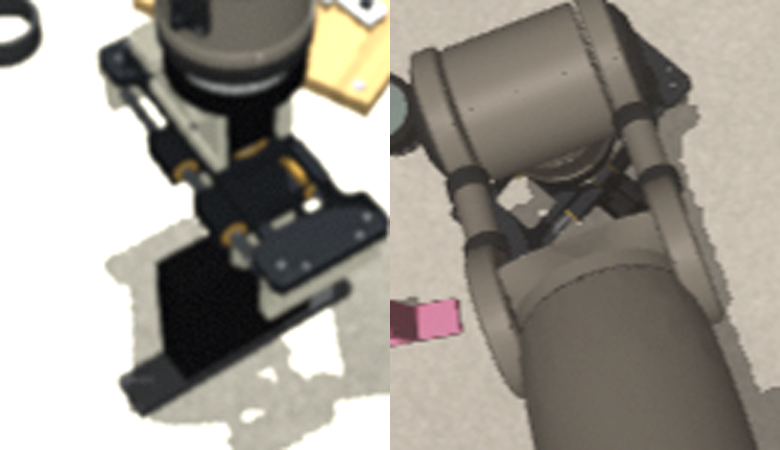

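Run:
```python
from h import *
s,t=cap("side"),cap("top")
o,p,R=pose(); print(p,R.as_matrix(),o["grip_width"],o["finger_force"],o["contact_force"],o["joint_positions"])
for d in((0,0,0),(0,0,-19),(0,0,-66),(0,0,-120),(0,40,-19),(0,-40,-19),(0,95,-66),(0,-95,-66)):
    w=p+R.apply(d); print(d,w,"tile",(proj(s,w)-[245,215])*3)
print("start",proj(t,[162,499,196]))
cv2.imwrite("pics/m3.png",np.hstack([tile(s,275,235,100,110,5,2.5)]))
```

```text
[509.52 267.85  92.05] [[-0.66 -0.75  0.  ]
 [-0.75  0.66  0.  ]
 [-0.    0.   -1.  ]] 2.1349232639870035 0.0 [ 0.19 -1.05 -0.46] [ 0.35  0.53  1.53  0.    1.08 -2.07]
(0, 0, 0) [509.52 267.85  92.05] tile [235.85 267.9 ]
(0, 0, -19) [509.52 267.85 111.05] tile [235.66 251.27]
(0, 0, -66) [509.52 267.84 158.05] tile [235.17 207.48]
(0, 0, -120) [509.51 267.84 212.05] tile [234.56 151.89]
(0, 40, -19) [479.43 294.21 111.05] tile [272.16 298.82]
(0, -40, -19) [539.6  241.48 111.05] tile [201.05 206.19]
(0, 95, -66) [438.07 330.45 158.05] tile [329.66 327.5 ]
(0, -95, -66) [580.96 205.23 158.04] tile [152.38 102.31]
start [164.99 413.86]
```

View pics/m3.png

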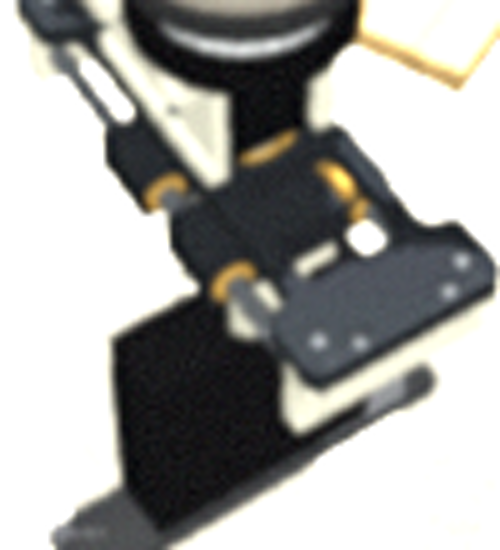

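```bash
python3 -m pendant '{"dp":[[0,0,0],[0,0,0],[0,0,0],[0,0,0]],"rotation":[[0,0,0],[0,0,0],[0,0,0],[0,0,0]]}'
python3 - <<'E'
from h import *
s=cap("side"); cv2.imwrite("pics/s2.png",s["pixels"][:,:,::-1])
a=cv2.imread("pics/side0.png")
# compare gauge dark bar region shift
r=[slice(335,362),slice(278,305)]
print(np.abs(a[r[0],r[1]].astype(int)-s["pixels"][r[0],r[1],::-1]).max(2))
E
```

```text
time: 3.88
tool_pos: [509.5, 267.8, 92.0]
tcp_rot: [3.142, 0.0, -2.29]
contact_force: [0.3, 0.3, 0.7]
grip_width: 0.4
finger_force: 0.0
[[37 38 36 39 38 37 39 38 38 31  5 37 57 54 44 35 25 20 16 12  7  2  9  7
   5  1  4]
 [38 39 36 38 38 38 38 38 39 37 18 22 44 42 29 21 18 17 17 15 12  7  5  7
   6  3  6]
 [36 37 38 37 38 38 38 39 39 37 24  8 28 25 20 16 15 18 16 14 14  9  1  8
   8  7  6]
 [37 37 38 38 37 39 36 38 37 33 21  3 17 18 16 15 15 16 15 16 14 14  8  2
   9  8  6]
 [35 37 37 36 39 37 37 34 27 22 12  6 16 16 16 17 16 16 15 16 15 15 14  6
   1  8  6]
 [38 37 38 37 36 37 32 26 18 15  9  4 12 12  9 10 13 12 15 15 16 16 15 13
   9  3  4]
 [38 37 37 38 37 38 27 18 14 11  8  2  4  8  4  3 10  9 14 16 16 17 17 16
  13 10 10]
 [37 36 36 39 39 36 28 18 11  7  3  5  9 11  7  6 10 11 13 15 17 16 16 19
  18 16 17]
 [36 38 37 39 38 36 29 17  8  3 12 13 16 13 16 15 15 16 17 17 17 18 15 17
  16 17 15]
 [38 37 38 38 38 38 35 23 12  3 14 18 14 18 15 17 17 14 18 16 16 17 17 17
  14 12  5]
 [38 37 37 37 38 38 37 30 20  3 14 18 15 19 16 17 19 17 17 16 16 15 16 12
   9  2  1]
 [37 38 36 38 36 3
[... 658 characters left out ...]
  57 56 59]
 [37 38 38 38 37 37 38 38 38 36 36 35 39 34 30 25  2 36 58 59 57 60 59 59
  59 58 57]
 [38 38 36 37 38 38 37 37 38 38 38 38 38 38 36 34 18 12 29 31 38 50 58 60
  62 59 59]
 [37 38 37 38 36 38 38 38 35 37 38 38 38 37 38 38 33 22 16 15  3 19 31 34
  38 42 38]
 [36 37 38 37 38 38 37 37 37 37 37 38 38 38 39 40 38 37 37 36 32 22 15 12
   5  5  7]
 [39 37 39 36 36 38 37 39 37 37 39 38 38 38 38 38 38 38 39 40 38 36 35 34
  29 27 33]
 [37 39 39 39 38 39 36 37 37 37 37 38 37 37 38 37 39 37 39 38 37 39 38 38
  38 36 38]
 [36 37 38 37 37 38 38 38 38 37 37 37 38 38 38 38 37 39 38 37 38 38 38 39
  38 38 37]
 [37 38 37 38 38 38 38 38 36 38 38 38 37 38 36 37 37 36 38 39 37 38 37 38
  37 38 38]]
```

```bash
python3 -m pendant '{"dp":[[0,0,-0.01],[0,0,-0.03],[0,0,-0.06],[0,0,-0.09],[0,0,-0.1],[0,0,-0.1]],"rotation":[[0,0,0],[0,0,0],[0,0,0],[0,0,0],[0,0,0],[0,0,0]]}'
python3 - <<'E'
from h import *
s,t=cap("side"),cap("top")
o,p,R=pose()
for d in((0,0,0),(0,0,-19),(0,0,-66)):
    print(d,(proj(s,p+R.apply(d))-[265,195])*3)
cv2.imwrite("pics/m4.png",np.hstack([tile(s,265,195,130,160,3,2),tile(t,210,200,130,160,3)]))
E
```

```text
time: 4.68
tool_pos: [509.7, 267.9, 192.4]
tcp_rot: [-3.141, 0.001, -2.29]
contact_force: [-0.2, 0.5, -0.2]
grip_width: 0.7
finger_force: 0.0
(0, 0, 0) [175.94 234.33]
(0, 0, -19) [175.67 214.17]
(0, 0, -66) [174.95 160.72]
```

View pics/m4.png

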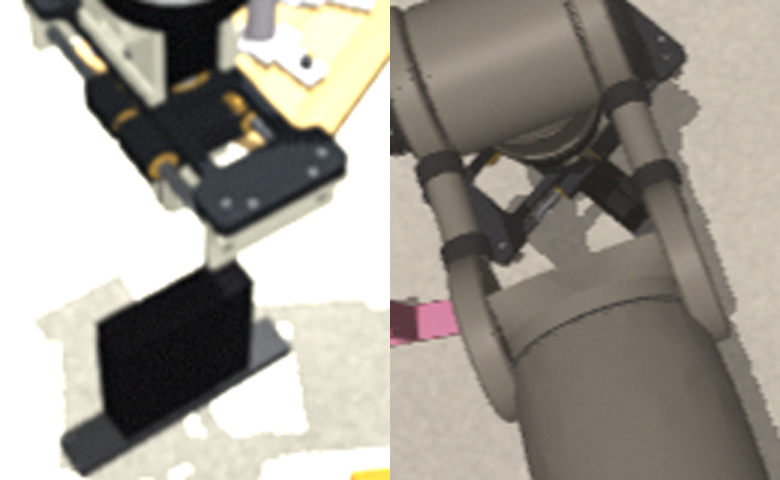

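```bash
python3 - <<'E'
from h import *
cv2.imwrite("pics/a.png",tile(cap("side"),275,185,110,120,3,2))
E
python3 -m pendant '{"dp":[[0,0,0],[0,0,0],[0,0,0],[0,0,0],[0,0,0],[0,0,0],[0,0,0],[0,0,0]],"rotation":[[0,0,0],[0,0,0],[0,0,0],[0,0,0],[0,0,0],[0,0,0],[0,0,0],[0,0,0]]}' 0.0918
python3 - <<'E'
from h import *
s=cap("side")
cv2.imwrite("pics/m5.png",np.hstack([cv2.imread("pics/a.png"),tile(s,275,185,110,120,3,2)]))
E
```

```text
time: 5.82
tool_pos: [509.5, 267.8, 192.1]
tcp_rot: [-3.142, 0.0, -2.29]
contact_force: [-0.1, 0.1, -0.2]
grip_width: 75.7
finger_force: 0.0
```

View pics/m5.png

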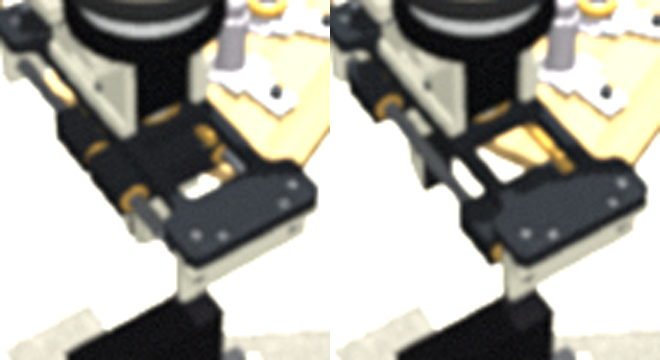

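```bash
python3 -m pendant '{"dp":[[0,0,0.03],[0,0,0.06],[0,0,0.09],[0,0,0.105],[0,0,0.117],[0,0,0.117]],"rotation":[[0,0,0],[0,0,0],[0,0,0],[0,0,0],[0,0,0],[0,0,0]]}' 0.0918
python3 - <<'E'
from h import *
s=cap("side"); o,p,R=pose()
print(o["grip_width"],o["contact_force"])
for d in((0,0,0),(0,0,-19),(0,46,0),(0,65,0),(0,-46,0),(0,-65,0),(0,-65,-66)):
    print(d,(proj(s,p+R.apply(d))-[265,225])*5)
cv2.imwrite("pics/m6.png",tile(s,265,225,120,115,5,1.3))
E
```

```text
time: 6.62
tool_pos: [509.5, 267.8, 74.8]
tcp_rot: [3.141, -0.0, -2.29]
contact_force: [0.3, 0.9, -0.7]
grip_width: 91.9
finger_force: 0.0
91.90720258092088 [0.4  0.67 0.76]
(0, 0, 0) [292.29 419.9 ]
(0, 0, -19) [292.01 393.02]
(0, 46, 0) [360.19 509.93]
(0, 65, 0) [389.46 548.73]
(0, -46, 0) [228.29 335.03]
(0, -65, 0) [202.91 301.38]
(0, -65, -66) [196.47 200.69]
```

View pics/m6.png

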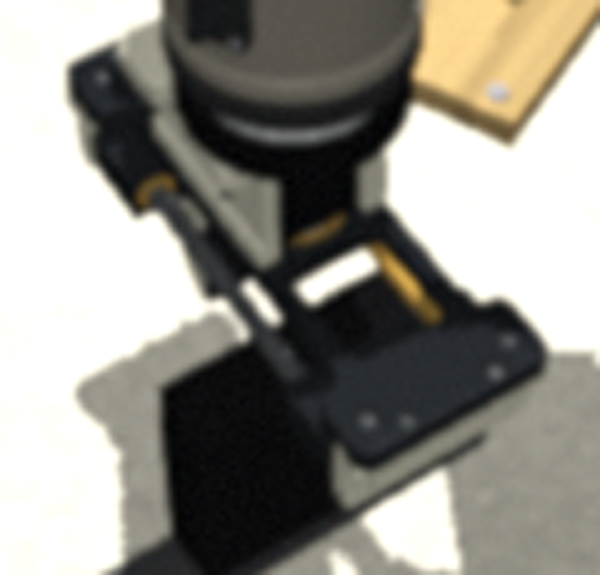

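```bash
python3 -m pendant '{"dp":[[0,0,0.005],[0,0,0.01],[0,0,0.0145],[0,0,0.0145]],"rotation":[[0,0,0],[0,0,0],[0,0,0],[0,0,0]]}'; python3 -m pendant '{"dp":[[0,0,0],[0,0,0],[0,0,0],[0,0,0],[0,0,0],[0,0,0],[0,0,0],[0,0,0]],"rotation":[[0,0,0],[0,0,0],[0,0,0],[0,0,0],[0,0,0],[0,0,0],[0,0,0],[0,0,0]]}' 0
```

```text
time: 7.18
tool_pos: [509.3, 267.7, 60.1]
tcp_rot: [3.141, -0.001, -2.29]
contact_force: [0.4, 0.8, 0.1]
grip_width: 91.7
finger_force: 0.0
time: 8.18
tool_pos: [509.6, 267.8, 60.5]
tcp_rot: [-3.142, 0.0, -2.29]
contact_force: [-0.4, 0.3, -0.1]
grip_width: 29.9
finger_force: 29.9
```

```bash
python3 -m pendant '{"dp":[[0,0,-0.01],[0,0,-0.03],[0,0,-0.06],[0,0,-0.1],[0,0,-0.13],[0,0,-0.14],[0,0,-0.14]],"rotation":[[0,0,0],[0,0,0],[0,0,0],[0,0,0],[0,0,0],[0,0,0],[0,0,0]]}'; python3 -c "
from h import *
go([529.4,-73.5,200],-13.9)
s=cap('side');t=cap('top');o,p,R=pose()
# expected bar end bottom corners
for e in(-85,85): print(proj(s,p+R.apply([e,0,60.5-7])))
k=(s['pixels'].max(2)<70)[255:345,260:370].astype(np.uint8);
nn,l,st,ce=cv2.connectedComponentsWithStats(k);i=1+st[1:,4].argmax();ys,xs=np.where(l==i);j=xs.argmin();print('leftmost',xs[j]+260,ys[j]+255,'bottom',xs[ys.argmax()]+260,ys.max()+255,st[i])
"
```

```text
time: 9.05
tool_pos: [509.3, 267.7, 200.4]
tcp_rot: [3.141, -0.0, -2.29]
contact_force: [-0.1, 0.3, -4.6]
grip_width: 29.5
finger_force: 29.9
dp [ 0.2434 -0.24    0.0003] rot [-0.     -0.0001  2.6646] q [ 0.3508  0.432   1.3733  0.0001  1.3363 -2.0712] t 9.05
[282.4426 310.8018]
[362.6696 267.1122]
leftmost 279 302 bottom 287 317 [  19    0   91   63 2643]
```

```bash
python3 -m pendant '{"dp":[[0.01,-0.01,0],[0.025,-0.025,0],[0.04,-0.04,0],[0.056,-0.055,0],[0.072,-0.071,0],[0.088,-0.087,0],[0.105,-0.103,0],[0.122,-0.12,0]],"rotation":[[0,0,0.1],[0,0,0.25],[0,0,0.42],[0,0,0.59],[0,0,0.76],[0,0,0.93],[0,0,1.1],[0,0,1.27]]}'; python3 -c "
from h import *
go([529.4,-73.5,200],-13.9)"
```

```text
time: 10.15
tool_pos: [518.5, 96.2, 198.9]
tcp_rot: [-3.14, -0.003, 2.717]
contact_force: [0.2, 0.0, -4.1]
grip_width: 30.1
finger_force: 29.9
dp [-0.0798 -0.1502 -0.0011] rot [-0.003  -0.0014  1.389 ] q [ 0.038   0.346   1.51    0.0001  1.2887 -1.1085] t 10.15
```

```bash
python3 -m pendant '{"dp":[[-0.01,-0.02,0],[-0.02,-0.04,0],[-0.03,-0.06,0],[-0.041,-0.08,0],[-0.052,-0.1,0],[-0.063,-0.12,0],[-0.073,-0.137,0],[-0.08,-0.15,0]],"rotation":[[0,0,0.17],[0,0,0.34],[0,0,0.51],[0,0,0.68],[0,0,0.85],[0,0,1.02],[0,0,1.19],[0,0,1.34]]}';python3 -m pendant '{"dp":[[0,0,0],[0,0,0],[0,0,0]],"rotation":[[0,0,0.049],[0,0,0.049],[0,0,0.049]]}'; python3 -c "
from h import *
go([529.4,-73.5,175],-13.9)
s=cap('side');t=cap('top');o,p,R=pose()
cv2.imwrite('pics/m7.png',np.hstack([tile(s,310,90,100,140,4,1.6),tile(t,370,205,100,140,4)]))
for e in(-85,85):
  for w in(-15,15): print('side tile',(proj(s,p+R.apply([e,w,60.5]))-[310,90])*4)
"
```

```text
time: 11.15
tool_pos: [530.7, -73.3, 198.8]
tcp_rot: [-3.139, -0.0, 1.377]
contact_force: [-0.3, -0.2, -3.8]
grip_width: 29.6
finger_force: 29.9
time: 11.52
tool_pos: [531.1, -72.4, 199.7]
tcp_rot: [-3.14, -0.0, 1.335]
contact_force: [-0.5, -0.5, -4.2]
grip_width: 30.0
finger_force: 29.9
dp [-0.0015 -0.0013  0.0247] rot [-0.0015 -0.0001  0.0069] q [-0.2785  0.3602  1.4863  0.0001  1.2966 -0.0428] t 11.525
side tile [267.8429 234.3114]
side tile [222.0047 219.0608]
side tile [134.0947 409.1063]
side tile [ 85.1284 390.6188]
```

View pics/m7.png

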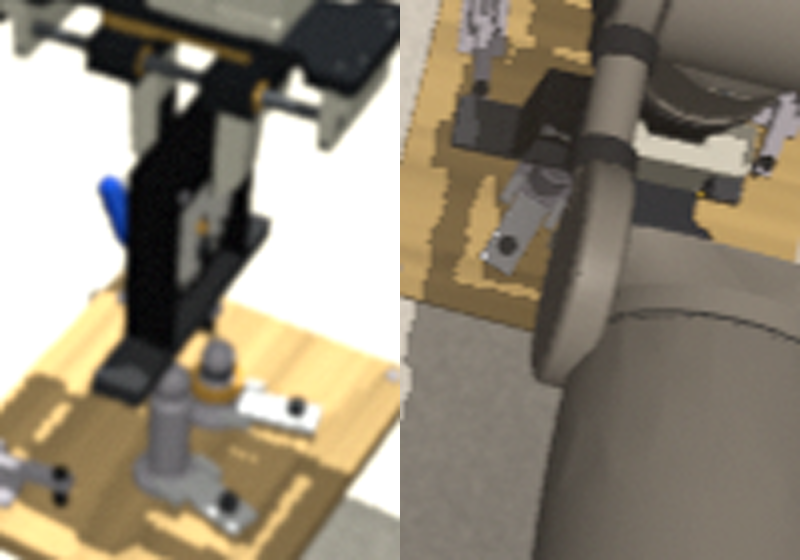

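```bash
python3 -m pendant '{"dp":[[-0.0007,-0.0006,0.01],[-0.0015,-0.0013,0.02],[-0.0015,-0.0013,0.027],[-0.0015,-0.0013,0.027]],"rotation":[[0,0,0.003],[0,0,0.007],[0,0,0.007],[0,0,0.007]]}'; for i in 1 2; do python3 -m pendant '{"dp":[[0,0,0.001],[0,0,0.001]],"rotation":[[0,0,0],[0,0,0]]}'|egrep 'pos|force'; done
```

```text
time: 12.12
tool_pos: [529.4, -73.6, 172.7]
tcp_rot: [-3.14, -0.0, 1.327]
contact_force: [-0.2, -0.5, -4.0]
grip_width: 29.6
finger_force: 29.9
tool_pos: [530.0, -73.8, 172.7]
contact_force: [0.2, -0.7, -4.1]
finger_force: 29.9
tool_pos: [529.8, -73.8, 171.5]
contact_force: [0.5, -0.4, -3.6]
finger_force: 29.9
```

```bash
for i in 1 2 3; do python3 -m pendant '{"dp":[[0,0,0.001],[0,0,0.001]],"rotation":[[0,0,0],[0,0,0]]}'|egrep 'pos|contact'; done; python3 -c "
from h import *
print(get_obs()['moment'],get_obs()['tcp_rot'])"
```

```text
tool_pos: [529.8, -73.7, 170.4]
contact_force: [-0.0, 0.0, -3.9]
tool_pos: [529.8, -73.7, 169.4]
contact_force: [-0.3, 0.2, -3.6]
tool_pos: [529.9, -73.7, 168.5]
contact_force: [-0.0, 0.6, -5.0]
[-0.09  0.08  0.  ] [ 3.14 -0.    1.33]
```

```bash
for i in 1 2; do python3 -m pendant '{"dp":[[0,0,0.0005],[0,0,0.0007]],"rotation":[[0,0,0],[0,0,0]]}'|egrep 'pos|contact'; done; python3 -c "
from h import *
print(get_obs()['moment'],get_obs()['tcp_rot'])"
```

```text
tool_pos: [530.0, -73.8, 168.2]
contact_force: [-0.2, -0.2, -0.3]
tool_pos: [530.0, -73.9, 168.0]
contact_force: [-2.7, 0.9, 6.7]
[0.05 0.76 0.04] [3.14 0.   1.33]
```

```bash
python3 -m pendant '{"dp":[[0,0,-0.0005],[-0.0026,0,0.0002],[-0.0052,0,0.001],[-0.0077,0,0.0019],[-0.0102,0,0.0028],[-0.0127,0,0.0039],[-0.0151,0,0.005],[-0.0151,0,0.005]],"rotation":[[0,0,0],[0,0.0436,0],[0,0.0873,0],[0,0.1309,0],[0,0.1745,0],[0,0.2182,0],[0,0.2618,0],[0,0.2618,0]]}'; python3 -m pendant '{"dp":[[0,0,0],[0,0,0],[0,0,0],[0,0,0],[0,0,0],[0,0,0],[0,0,0],[0,0,0]],"rotation":[[0,0,0],[0,0,0],[0,0,0],[0,0,0],[0,0,0],[0,0,0],[0,0,0],[0,0,0]]}'
cat > chk.py <<'E'
from h import *
import sys
s=cap('side');o,p,R=pose(); M=R.as_matrix()
print(o['moment'],'slope deg',np.degrees(np.arcsin(M[2,0])),'upright (y_z) deg',np.degrees(np.arcsin(M[2,1])),'tool y ang',np.degrees(np.arctan2(M[1,1],M[0,1])))
d=lambda v:proj(s,p+R.apply(v))
c=d([0,-15,30]).round().astype(int)-[50,40]
cv2.imwrite(sys.argv[1],tile(s,c[0],c[1],100,75,8,1.8))
for n,v in dict(pivot=[0,-13,-1.5],botmark=[0,-13,29.5],mneg=[-31*np.sin(.262),-13,-1.5+31*np.cos(.262)],mpos=[31*np.sin(.262),-13,-1.5+31*np.cos(.262)],endm=[-85,-15,60.5],endp=[85,-15,60.5]).items(): print(n,(d(v)-c)*8+3.5)
cv2.imwrite('pics/raw_'+sys.argv[1].split('/')[-1],s['pixels'][:,:,::-1])
E
python3 chk.py pics/m8.png
```

```text
time: 14.88
tool_pos: [526.1, -89.1, 162.3]
tcp_rot: [-3.141, -0.262, 1.325]
contact_force: [-2.0, -0.7, 5.0]
grip_width: 29.7
finger_force: 30.0
time: 15.88
tool_pos: [526.2, -88.7, 162.5]
tcp_rot: [3.141, -0.261, 1.327]
contact_force: [-3.7, -1.3, 5.4]
grip_width: 29.7
finger_force: 30.0
[-0.29  0.79  0.2 ] slope deg 14.9258637116521 upright (y_z) deg 0.040090754625420964 tool y ang -13.959481851421668
pivot [417.35 222.72]
botmark [397.97 321.62]
mneg [410.32 308.29]
mpos [386.79 328.44]
endm [501.58 314.72]
endp [254.5  537.16]
```

View pics/m8.png

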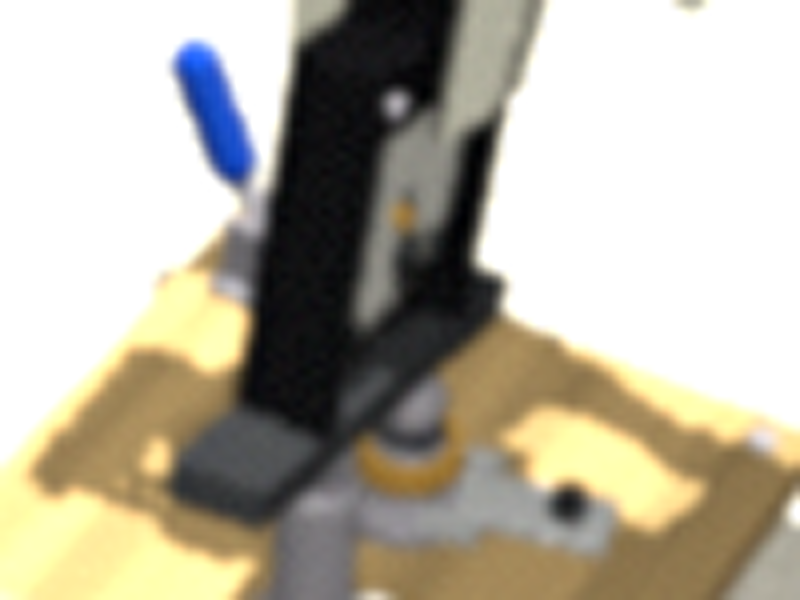

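```bash
python3 -m pendant '{"dp":[[0,0,-0.0004],[0,0,-0.0004],[0,0,-0.0004],[0,0,-0.0004]],"rotation":[[0,0,0],[0,0.001,0],[0,0.001,0],[0,0.001,0]]}'
cat > edge.py <<'E'
from h import *
s=cap('side');o,p,R=pose();M=R.as_matrix()
print('slope',np.degrees(np.arcsin(M[2,0])),'t',o['time'])
C=np.array([14,-15,60.5])  # pivot at post contact
def line(off,yaw=0):
    q=Ro.from_rotvec([0,np.radians(off),np.radians(yaw)])
    a,b=[proj(s,p+R.apply(C+q.apply(np.array([e,-15,60.5])-C))) for e in(-85,85)]
    return a,b
a,b=line(0); g=cv2.GaussianBlur(s['pixels'],(0,0),.6).astype(float).mean(2)
us,vs=[],[]
for u in range(int(min(a[0],b[0]))+1,int(max(a[0],b[0]))-1):
    v=a[1]+(u-a[0])*(b[1]-a[1])/(b[0]-a[0]); lo=int(v)-6
    col=g[lo:lo+11,u]; d=np.diff(col); i=d.argmax()
    if 0<i<9 and d[i]>6:
        den=d[i-1]-2*d[i]+d[i+1]; sub=.5*(d[i-1]-d[i+1])/den if den else 0
        us.append(u);vs.append(lo+i+.5+sub)
us,vs=np.array(us),np.array(vs)
pred=lambda l:l[0][1]+(us-l[0][0])*(l[1][1]-l[0][1])/(l[1][0]-l[0][0])
r=vs-pred((a,b)); print(np.c_[us,r].T)
k=np.abs(r-np.median(r))<1.2
for it in range(3):
    c=np.polyfit(us[k],r[k],1); k=np.abs(r-np.polyval(c,us))<.6
print('fit',c,'n',k.sum(),'rms',(r-np.polyval(c,us))[k].std())
for f in(-1,1):
    print('sens slope',f,np.polyfit(us,pred(line(f))-pred((a,b)),1),'yaw',np.polyfit(us,pred(line(0,f))-pred((a,b)),1))
E
python3 edge.py
```

```text
time: 16.42
tool_pos: [526.2, -88.7, 162.5]
tcp_rot: [3.141, -0.263, 1.327]
contact_force: [-2.0, -2.0, 3.3]
grip_width: 29.7
finger_force: 30.0
slope 15.044439234155544 t 16.475
[[345.   346.   347.   348.   349.   350.   351.   352.   353.   354.
  355.   356.   357.   358.   359.   360.   362.   363.   364.   365.
  366.   367.   368.   369.   370.   371.   372.   373.  ]
 [ -0.56  -0.33  -0.06  -0.75  -0.52  -0.23   0.19   0.85   1.79   2.75
   -0.65  -0.57  -0.6   -0.15   0.38   1.8   -0.75  -0.57  -0.53  -0.39
   -0.25  -0.22  -0.56  -0.38  -0.15  -0.24  -0.08  -0.04]]
fit [ 0.01 -3.37] n 22 rms 0.20785563355938455
sens slope -1 [-0.03 10.56] yaw [-0.05 17.34]
sens slope 1 [  0.03 -10.71] yaw [  0.04 -16.11]
```

```bash
python3 -m pendant '{"dp":[[0,0,0],[0,0,0],[0,0,0],[0,0,0],[0,0,0],[0,0,0],[0,0,0],[0,0,0]],"rotation":[[0,0,0],[0,0,0],[0,0,0],[0,0,0],[0,0,0],[0,0,0],[0,0,0],[0,0,0]]}'; python3 -c "
from plant import workorder
print(workorder.close_job())"
```

```text
time: 17.48
tool_pos: [526.2, -88.6, 162.5]
tcp_rot: [3.141, -0.263, 1.327]
contact_force: [-2.7, -3.9, 5.1]
grip_width: 29.8
finger_force: 30.0
the job is handed in; nothing more can be done
None
```

I handed the job in at about 17.5 s, with the gauge held upright and its bar resting on the tall post, sloping about 15° down towards the short one and about 16 mm (calculated) clear of it; the slope comes from the tool angle (15.0°), roughly confirmed by the bar's edge in the picture (15–15.3°), because the dial marks were too small to read the pointer against.

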